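# Build a sieve nest on the shaker and clamp it

### The job

Set up the sieve shaker: swing its hold-down lever up and right back until it stays by itself, lift the end cap off the empty spigot and put it aside, then nest all the small sieves that are on the worktop onto the centring spigot, flange face down and fully home one on another, the deepest at the bottom and each next one shallower. Fit the end cap fully home on the top sieve and bring the lever down so that its foot rests on the cap, and leave the other things on the worktop where they are.

Things in the scene. Friction and masses are not known exactly. Their poses are not given: they have to be found in the camera images.
- spigot_seat (a point): Centre of the round flat seat on the grey sieve shaker base (fixed, 110 x 225 mm, top 28 mm high), 34 mm above the worktop; a centring spigot 40 mm in diameter with a chamfered top rises 5 mm above it. z up; y points level from the spigot to the lever's head 130 mm away; x is parallel to the lever's pivot. The base's place and yaw vary.
- lever_pivot (a point): Pivot of the hold-down lever on the shaker's head: 130 mm from the spigot axis along spigot_seat's +y, 116 mm above the worktop, between two upright cheeks (36 mm wide together, 30 mm deep, up to 136 mm above the worktop).
- lever (a joint): Lever angle. 0 = level, over the spigot (along spigot_seat's -y); positive = raised; range -0.45 to 2.1 rad. Damped hinge, no spring: left below about 1.5 rad it sinks under its weight (about 1 N at the knob) in a few seconds until its foot meets something; past about 1.7 rad it lies back on its stop at 2.1. At the start it is down on the end cap.
- lever_knob (a point): Centre of the black knob at the lever's free end: a cylinder 22 mm in diameter and 22 mm long, axis parallel to the pivot (spigot_seat's x), so it can be pinched from above across its length and turns in the pads. 185 mm out along the lever and 20 mm above its centre line; the lever is a bar 12 mm wide, 10 mm thick.
- lever_foot (a point): Lowest point of the lever's round rubber foot (radius 10 mm), 130 mm out along the lever, 16 mm below its centre line; it comes down near the middle of the end cap.
- sieve_38: Deepest sieve, aluminium, 38 mm from underside to top seat, about 0.2 kg. Origin: centre of underside, z up. All sieves have: a bottom flange 62 mm in diameter, 10 mm high, with a recess 43 mm wide and 6.5 mm deep below that fits over a spigot; a body 56 mm in diameter; on the top seat a spigot 40 mm in diameter, 5 mm high. Starts flange down on the worktop. May be absent.
- end_cap: Steel end cap, 22 mm high, about 0.12 kg: flange 62 mm in diameter, straight for 12 mm, with the same 43 mm recess below; on top a flat boss 36 mm in diameter from 14 to 22 mm height, no spigot. Origin: centre of its underside; z up. Starts on the shaker's spigot under the lever's foot.
- sieve_30: A sieve, made as sieve_38 (same flange, recess, body and spigot) but 30 mm from underside to top seat, 170 g. Origin: centre of its underside, z up. May be absent.
- sieve_22: A sieve, made as sieve_38 (same flange, recess, body and spigot) but 22 mm from underside to top seat, 146 g. Origin: centre of its underside, z up. May be absent.
- sieve_14: Shallowest sieve, made as sieve_38 (same flange, recess, body and spigot) but 14 mm from underside to top seat, 122 g. Origin: centre of its underside, z up. May be absent.
- sieve_38_top (a point): Centre of the seat on top of sieve_38, at the foot of its spigot.
- sieve_30_top (a point): Centre of the seat on top of sieve_30, at the foot of its spigot.
- sieve_22_top (a point): Centre of the seat on top of sieve_22, at the foot of its spigot.
- sieve_14_top (a point): Centre of the seat on top of sieve_14, at the foot of its spigot.
- tape_roll: Bystander: roll of tape 55 mm across, 19 mm high, among the sieves. Origin: centre of its underside.
- carton_small: Bystander: small carton 45 x 60 x 30 mm. Origin: centre of its underside.
- jar_b: Bystander: jar with lid, 52 mm across, 62 mm high. Origin: centre of its underside.
- cup_0: Bystander: lidded cup 67 mm across, 60 mm high. Origin: centre of its underside.
- beaker_100: Bystander: beaker 56 mm across, 69 mm high. Origin: centre of its underside.
There are look-alikes about, which are no part of the job. Leave any green look-alike of the sieve_38 alone.

How it is judged:
By the outcome, as a careful person would: the job done as asked, in the order asked, and still so for the second after the job is handed in, with the robot touching nothing.
Of sieve_38, sieve_30, sieve_22, sieve_14 only 2 to 4 are there at a start; the rules pass over those that are not, and their reading is None.
At some moment in a run one of sieve_38, sieve_30, sieve_22, sieve_14 may be knocked a few centimetres aside while the robot is not near it.
It also fails if it takes over 210 s, if anything falls off the work surface, if the arm or the gripper's body presses on something with over 40 N, if the wrist force passes 120 N, or if a joint passes its speed limit or range.

### The arm

A 6-joint arm with a two-finger parallel gripper is mounted at the origin on a cart in front of the work surface, level with it; the furniture and walls round the work are solid. World frame = base frame: x ahead of the robot, y to its left, z up, the work surface at z = 0. Lengths are in m, angles in rad, forces in N, time in s.
With the tool pointing down it reaches from about 0.25 to 0.775 m from the base axis. Payload 8.9 kg.
Tool frame: the origin (TCP) lies on the centre line of the jaws, within the pads' length; the fingertips stand 19 mm ahead of it and the grasp point (between the pads) is the TCP (arm.finger_overhang is the distance from the TCP to the fingertips, in m); z points along the fingers, y is the line along which they close (so a half turn about z gives the same grasp; the last joint's range is limited). The gripper opens to 85 mm and grips with 20 to 120 N. Pads are 22 mm wide; open, the fingers measure 114 mm over their backs; the gripper's body (76 mm by 85 mm) begins 54 mm behind the grasp point. The pads swing forward as they close: fully open they stand 13 mm farther back than shut.
Start: joints at [-1.438, 0.291, -0.153, 1.127, 0, 1.431], TCP at [0.141, -0.506, 0.25] pointing down, gripper open.
Joint ranges: [-2.52, 2.52], [-0.91, 1.74], [-1.3, 1.37], [-1.96, 2.02], [-1.52, 1.47], [-3.14, 3.14]. Speed limits (rad/s): [2.22, 2.22, 2.79, 3.14, 3.14, 3.14].

### API

Orientations are given as a 3x3 rotation matrix whose columns are the frame's x, y, z axes.
In Python, from bench import arm gives the robot as it stands. Calls block until the motion is done:
- arm.move_ptp(position, orientation): joint-space move of the TCP to a pose.
- arm.move_l(position, rot=None, v=0.15): straight line of the TCP; rot=None keeps the orientation; v is the mean speed in m/s.
- arm.move_joints(angles): joint-space move.
- arm.gripper_to(opening): finger opening in m; the grip force is fixed at half the most; returns when the fingers have stopped.
- arm.dwell(seconds).
- arm.ik(position, orientation): joint angles nearest the present ones, or None.
- arm.read_camera(name): name is "scene" or "side" or "wrist"; returns a dict with "img" (384x512x3 uint8, red, green, blue), "z_map" (384x512 float32, m along the optical axis (not along the pixel's ray), 0 where there is no reading), "fx", "fy", "cx", "cy" (pixels), "eye" and "attitude" of the camera in the world. Camera axes: x right, y up, looking along -z (the intrinsics and any distortion apply to the point x, -y, -z); pixel columns grow to the right and rows downward; lengths in m; the calibration is good to about 2 mm. A picture is of the moment at which its call begins.
A pose or a line that the arm cannot do raises arm.PlanningError and nothing moves.
- arm.sign_off(): hands the job in; it is judged then, once.
Readings, each from a call of its own:
- arm.get_time_s(): time.
- arm.get_joints(): joint angles.
- arm.get_joint_velocities(): joint speeds.
- arm.get_effort(): joint torques, N m.
- arm.get_eef_pos(): TCP position.
- arm.get_ee_rot(): TCP orientation.
- arm.get_force(): force on the tool from outside, world axes, zero at the start.
- arm.get_wrist_torque(): the same for the moment, N m.
- arm.get_width(): finger opening in m.
- arm.get_finger_force(): force on a finger pad.
Only numpy, scipy, OpenCV 4.12 (cv2) and the standard library are available. Lean on these libraries where they do the work, as an engineer would, in place of code of your own. Each camera call takes 0.05 s, during which the arm holds its last target. There are 200 camera calls.

## Working session

There is one attempt and no reset: what is moved stays moved. The work goes in short steps, each a Python script; the robot and the scene stay as the last script left them, time stands still between calls to the robot, and variables do not carry over. Pictures are saved under pics/ and viewed, at most 14 in all, crops included, and the job is handed in when it is done.

```bash
mkdir -p pics; ls
cat > h.py <<'E'
import numpy as np, cv2
from bench import arm
def cam(n):
    c=arm.read_camera(n); return c
def cloud(c):
    z=c["z_map"].astype(float); v,u=np.mgrid[:z.shape[0],:z.shape[1]]
    p=np.dstack([(u-c["cx"])/c["fx"]*z,-(v-c["cy"])/c["fy"]*z,-z])
    return p@np.array(c["attitude"]).T+np.array(c["eye"])
def save(c,name): cv2.imwrite("pics/"+name,c["img"][:,:,::-1])
E
python3 - <<'E'
from h import *
for n in ("scene","side","wrist"):
    c=cam(n); save(c,n+"0.png"); np.savez(n+"0.npz",**c); print(n,c["eye"],np.round(c["attitude"],3).tolist(),c["fx"],c["cx"],c["cy"],[k for k in c],(c["z_map"]>0).mean())
E
```

```text
pics
scene [-0.08686383 -0.95210237  1.13857895] [[0.818, 0.389, -0.424], [-0.575, 0.569, -0.588], [0.013, 0.725, 0.689]] 450.3772244389394 247.95373005755474 192.6152528547966 ['img', 'z_map', 'fx', 'fy', 'cx', 'cy', 'eye', 'attitude'] 0.9959055582682291
side [-0.16903259  1.06613548  0.88205196] [[-0.837, 0.288, -0.465], [-0.547, -0.411, 0.73], [0.02, 0.865, 0.502]] 483.23415105288694 257.21050577923126 194.34341798285166 ['img', 'z_map', 'fx', 'fy', 'cx', 'cy', 'eye', 'attitude'] 0.9940185546875
wrist [ 0.21261052 -0.48593323  0.37412173] [[0.269, 0.923, 0.276], [-0.963, 0.258, 0.075], [-0.002, -0.286, 0.958]] 341.0641916970746 252.06475967671125 192.61981357467707 ['img', 'z_map', 'fx', 'fy', 'cx', 'cy', 'eye', 'attitude'] 0.9961700439453125
```

View pics/scene0.png

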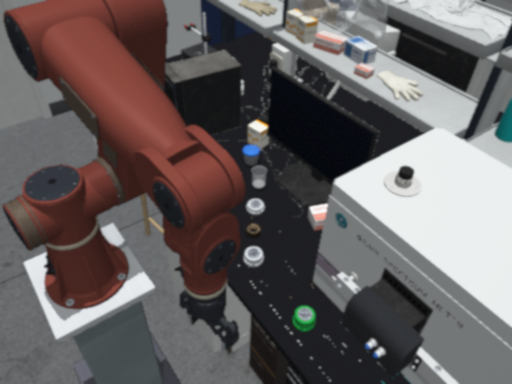

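View pics/side0.png

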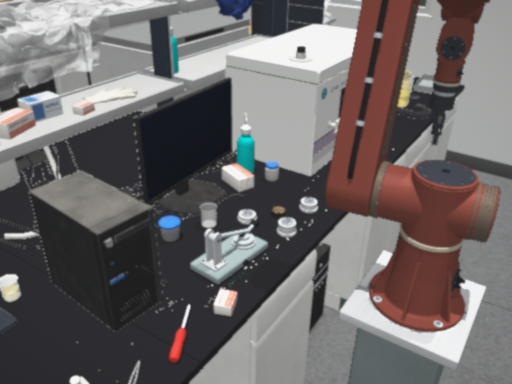

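The scene view is partly blocked by the arm: two sieves at (256,206) and (253,256), tape at (253,229), the green look-alike at (305,318). The side view shows the shaker at (230,250), with sieves at (247,215), (287,227) and (309,204). Next I'll measure them.

Run:
```python
from h import *
c=dict(np.load("side0.npz")); P=cloud(c); im=c["img"]
z=P[...,2]
for n,(u,v,r) in dict(s1=(247,215,13),s2=(287,227,14),s3=(309,204,13),tape=(279,210,9),cup=(170,228,14),beak=(209,214,13),jar=(272,172,10),carton=(226,302,14)).items():
    p=P[v-r:v+r,u-r:u+r].reshape(-1,3); k=(p[:,2]>.008)&(p[:,2]<.12)
    q=p[k]; h=np.percentile(q[:,2],95)
    t=q[q[:,2]>h-.004]
    print(n,len(q),"zmax",h.round(4),"mid",((q.min(0)+q.max(0))/2).round(3),"top mid",((t.min(0)+t.max(0))/2).round(3),(t.max(0)-t.min(0)).round(3))
# shaker region
p=P[220:280,185:275]; q=p[(p[...,2]>.02)&(p[...,2]<.16)]
print(q.min(0),q.max(0))
b=p[(abs(p[...,2]-.028)<.003)]; r=cv2.minAreaRect((b[:,:2]*1000).astype(np.float32)); print(r,cv2.boxPoints(r))
crop=im[140:330,140:350]; cv2.imwrite("pics/sidecrop.png",cv2.resize(crop[:,:,::-1],None,fx=3.8*.8,fy=3.8*.8,interpolation=cv2.INTER_CUBIC))
print(P[192,256])
```

```text
s1 243 zmax 0.0799 mid [ 0.548 -0.015  0.046] top mid [0.494 0.039 0.08 ] [0.024 0.015 0.007]
s2 316 zmax 0.0437 mid [ 0.467 -0.097  0.028] top mid [ 0.44  -0.066  0.044] [0.039 0.043 0.008]
s3 197 zmax 0.0359 mid [ 0.449 -0.236  0.023] top mid [ 0.444 -0.231  0.035] [0.047 0.045 0.006]
tape 124 zmax 0.0214 mid [ 0.494 -0.127  0.026] top mid [ 0.493 -0.124  0.031] [0.092 0.093 0.027]
cup 421 zmax 0.0613 mid [0.742 0.163 0.036] top mid [0.724 0.163 0.061] [0.065 0.065 0.006]
beak 390 zmax 0.0661 mid [ 0.716 -0.003  0.039] top mid [0.672 0.036 0.066] [0.054 0.058 0.007]
jar 244 zmax 0.0622 mid [ 0.695 -0.374  0.036] top mid [ 0.673 -0.354  0.061] [0.049 0.049 0.006]
carton 426 zmax 0.0319 mid [0.396 0.316 0.021] top mid [0.396 0.317 0.031] [0.061 0.069 0.006]
[0.43825811 0.02566136 0.02006618] [0.68055464 0.26464732 0.13959669]
((565.25830078125, 146.161865234375), (224.9574432373047, 240.97499084472656), 86.22443389892578) [[437.62576   41.861168]
 [678.07776   25.99337 ]
 [692.89087  250.46255 ]
 [452.43884  266.33035 ]]
[ 0.65649706 -0.22165346  0.00505085]
```

View pics/sidecrop.png

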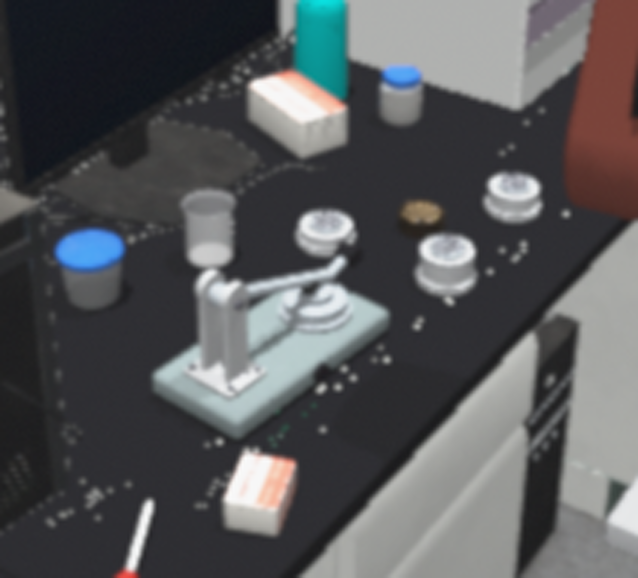

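The crop shows the shaker at (270,350), with its head at the left and the lever pointing right over the cap at (315,305). The sieves are at (447,262), deepest; (513,195); and (327,230), shallow. I'll go overhead with the wrist camera for precise positions.

```bash
python3 - <<'E'
from h import *
R=arm.get_ee_rot(); print(np.round(R,3).tolist())
p=arm.get_eef_pos(); arm.move_l([p[0],p[1],.38])
D=np.array([[0,1,0],[1,0,0],[0,0,-1.]])
for k,(x,y) in enumerate([(.33,-.22),(.38,0.06)]):
    for Rr in (np.array([[1.,0,0],[0,-1,0],[0,0,-1]]),np.array([[-1.,0,0],[0,1,0],[0,0,-1]])):
        q=arm.ik([x,y,.42],Rr); print(q)
R0=np.array([[1.,0,0],[0,-1,0],[0,0,-1]])
R=np.array(R); 
# choose sign matching present ee rot rel. to camera: camera offset outward
Rs=R0 if R[0,0]>0 else -R0*np.array([1,1,-1])
for k,(x,y) in enumerate([(.33,-.22),(.38,0.06)]):
    try: arm.move_ptp([x,y,.42],R0)
    except Exception as e: print(e); continue
    c=cam("wrist"); np.savez(f"w{k}.npz",**c); save(c,f"w{k}.png"); print(c["eye"],np.round(arm.get_joints(),2),arm.get_time_s())
E
python3 -c "
import cv2,numpy as np
cv2.imwrite('pics/ww.png',cv2.resize(np.hstack([cv2.imread('pics/w0.png'),cv2.imread('pics/w1.png')]),(800,300),interpolation=cv2.INTER_AREA))"
```

```text
[[0.963, 0.268, -0.0], [0.268, -0.963, 0.001], [0.0, -0.001, -1.0]]
[-0.77286113  0.00306081 -0.05662891  1.51110661  0.          2.36873152]
[-0.77286113  0.00306081 -0.05662891  1.51110661  0.         -0.77286113]
[-0.03404544 -0.02068661 -0.08010155  1.51138138  0.          3.10754721]
[-0.03404544 -0.02068661 -0.08010155  1.51138138  0.         -0.03404544]
[ 0.40433246 -0.22071612  0.54398097] [-0.77  0.   -0.06  1.51 -0.    2.37] 2.5167
[0.45468    0.05906681 0.54419095] [-0.04 -0.02 -0.08  1.51 -0.    3.11] 3.6667
```

View pics/ww.png

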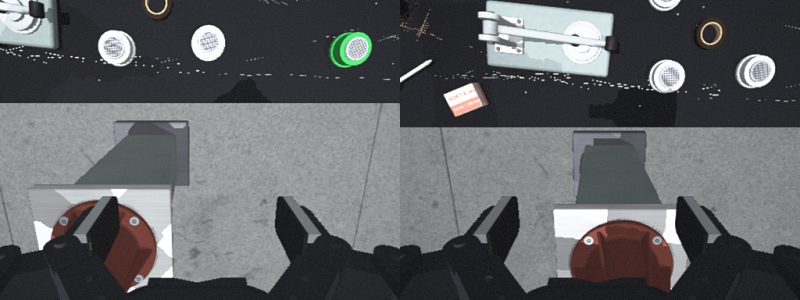

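The overhead views show sieves at left-panel (117,45) and (208,42), the green look-alike at (350,50), and the shaker and the third sieve near the top edge. I need a view further out.

```bash
python3 - <<'E'
from h import *
R0=np.array([[1.,0,0],[0,-1,0],[0,0,-1]])
for k,(x,y) in enumerate([(.52,-.14),(.56,0.10)]):
    for xx in (x,x-.04,x-.08):
        try: arm.move_ptp([xx,y,.40],R0); break
        except arm.PlanningError as e: print(xx,e)
    c=cam("wrist"); np.savez(f"w{k+2}.npz",**c); save(c,f"w{k+2}.png"); print(c["eye"],np.round(arm.get_joints(),2),arm.get_time_s())
E
python3 -c "
import cv2,numpy as np
cv2.imwrite('pics/ww2.png',cv2.resize(np.hstack([cv2.imread('pics/w2.png'),cv2.imread('pics/w3.png')]),(800,300),interpolation=cv2.INTER_AREA))"
```

```text
[ 0.59391341 -0.13952299  0.52471572] [-0.4   0.29  0.23  1.51  0.    2.74] 4.6833
[0.63439103 0.09981348 0.52431289] [ 0.05  0.35  0.33  1.54 -0.   -3.09] 9.525
```

View pics/ww2.png

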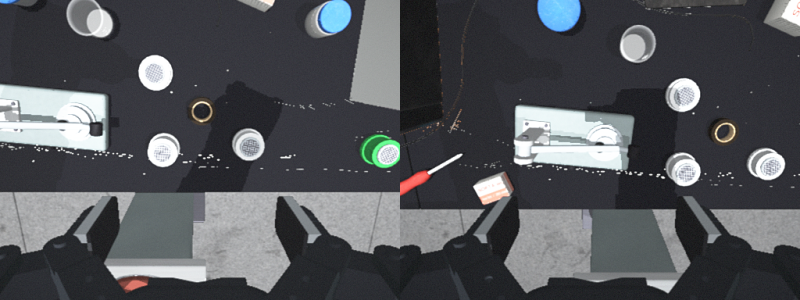

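Confirmed: three sieves, in the left panel at (155,72), (163,148) and (248,145), with tape at (201,110), the green one at (380,152) and the shaker at the left. Now I'll measure from the clouds.

```bash
cat >> h.py <<'E'
def disc(P,xy,zlo,zhi,rad=.045):
    """min enclosing circle of cloud points near xy with z in band"""
    k=(np.hypot(P[...,0]-xy[0],P[...,1]-xy[1])<rad)&(P[...,2]>zlo)&(P[...,2]<zhi)
    q=P[k]
    if len(q)<20: return None
    for _ in range(3):
        (cx,cy),r=cv2.minEnclosingCircle((q[:,:2]*1000).astype(np.float32))
        d=np.hypot(q[:,0]-cx/1000,q[:,1]-cy/1000); q2=q[d<np.percentile(d,99.5)+.0005]
        q=q2
    return np.array([cx/1000,cy/1000]),r/1000,len(q)
E
python3 - <<'E'
from h import *
for f in ("w2","w3"):
    c=dict(np.load(f+".npz")); P=cloud(c); im=c["img"]
    g=P[150:240,250:400].reshape(-1,3); print(f,"table z",np.median(P[...,2][(abs(P[...,2])<.01)]))
    for n,xy in dict(A=(.44,-.066),B=(.444,-.231),C=(.56,-.05),tape=(.494,-.13)).items():
        k=(np.hypot(P[...,0]-xy[0],P[...,1]-xy[1])<.045)&(P[...,2]>.008)&(P[...,2]<.06)
        q=P[k]
        if len(q)<30: print(n,"few");continue
        hist=np.histogram(q[:,2],bins=np.arange(.006,.06,.004)); h=np.percentile(q[:,2],98)
        print(n,"h",h.round(4),"hist",hist[0],"body",disc(P,xy,h-.009,h+.004,.06),"all",disc(P,xy,.006,.06,.06))
    b=P[(abs(P[...,2]-.028)<.003)&(P[...,0]>.38)&(P[...,0]<.62)&(P[...,1]>-.02)&(P[...,1]<.3)]
    r=cv2.minAreaRect((b[:,:2]*1000).astype(np.float32)); print(r)
    kn=P[(P[...,2]>.06)&(P[...,2]<.18)&(P[...,0]<.62)&(P[...,0]>.35)&(P[...,1]>-.06)&(P[...,1]<.3)]
    dk=(im.max(2)<50)&(P[...,2]>.06)&(P[...,2]<.18)&(P[...,0]<.6)&(P[...,0]>.35)&(P[...,1]>-.06)&(P[...,1]<.3)
    q=P[dk]; 
    if len(q): print("knob",len(q),q.min(0).round(4),q.max(0).round(4),np.median(q,0).round(4))
    if len(kn): print("lever",kn.min(0).round(3),kn.max(0).round(3))
    m=P[(P[...,2]>.038)&(P[...,2]<.075)&(P[...,0]<.55)&(P[...,0]>.4)&(P[...,1]>0)&(P[...,1]<.15)]; print("cap-ish",m.min(0).round(3),m.max(0).round(3))
E
```

```text
w2 table z 0.0005542301641303649
A h 0.0453 hist [ 42 109  18  21  28  17  29 165 392 493   3   0   0] body (array([ 0.44475406, -0.07317991]), 0.02805982780456543, 1041) all (array([ 0.44478763, -0.07332083]), 0.03081651496887207, 1325)
B h 0.0373 hist [ 60 103  18  30  24 194 381 465   4   0   0   0   0] body (array([ 0.45388336, -0.24096063]), 0.028139923095703127, 1022) all (array([ 0.45448685, -0.2407487 ]), 0.030765260696411133, 1285)
C h 0.0298 hist [ 21  59   4  67 302 497  11   0   0   0   0   0   0] body (array([ 0.59024762, -0.06197795]), 0.027739625930786133, 1243) all (array([ 0.59053552, -0.06201518]), 0.030829689025878907, 1424)
tape h 0.0206 hist [  2  15  72 304   0   0   0   0   0   0   0   0   0] body (array([ 0.49841278, -0.12563173]), 0.0574320182800293, 673) all (array([ 0.49372876, -0.12894505]), 0.05908192825317383, 996)
((503.87103271484375, 135.25772094726562), (203.29457092285156, 116.12928771972656), 84.37328338623047)
knob 87 [0.489  0.0242 0.0683] [0.512  0.0987 0.0817] [0.5068 0.0298 0.0767]
lever [0.486 0.024 0.06 ] [0.532 0.204 0.108]
cap-ish [0.472 0
[... 461 characters left out ...]
4223634, 1412)
C h 0.0295 hist [ 38  64  17 125 255 460   2   0   0   0   0   0   0] body (array([ 0.59063574, -0.06158545]), 0.027824161529541015, 1170) all (array([ 0.59000708, -0.05946853]), 0.030624114990234375, 1389)
tape h 0.02 hist [ 30  43 159 233   0   0   0   0   0   0   0   0   0] body (array([ 0.50166821, -0.12361432]), 0.05755092620849609, 707) all (array([ 0.49376816, -0.12904553]), 0.058990848541259765, 981)
((468.64678955078125, 166.68240356445312), (257.1292419433594, 193.05255126953125), 84.6104965209961)
knob 282 [0.4863 0.0246 0.0632] [0.5124 0.1019 0.0845] [0.5008 0.0369 0.0802]
lever [0.486 0.025 0.06 ] [0.537 0.231 0.138]
cap-ish [0.472 0.025 0.038] [0.534 0.117 0.075]
```

Run:
```python
from h import *
print("overhang",arm.finger_overhang, arm.get_width())
for f in ("w2","w3"):
    c=dict(np.load(f+".npz")); P=cloud(c); im=c["img"]; z=P[...,2]
    reg=(P[...,0]<.62)&(P[...,0]>.38)&(P[...,1]>-.04)&(P[...,1]<.32)
    m=((z>.024)&(z<.034)&reg).astype(np.uint8)
    m=cv2.morphologyEx(m,cv2.MORPH_OPEN,np.ones((3,3)))
    n,l,s,_=cv2.connectedComponentsWithStats(m); j=1+np.argmax(s[1:,4]); b=P[l==j]
    r=cv2.minAreaRect((b[:,:2]*1000).astype(np.float32)); print(f,r,cv2.boxPoints(r).round(1).tolist())
    print("cap flange",disc(P,(.503,.085),.040,.053,.04))
    k=(z>.053)&(z<.062)&reg&(np.hypot(P[...,0]-.503,P[...,1]-.085)<.04); q=P[k]; print("boss",len(q),q.min(0).round(4),q.max(0).round(4))
    lv=P[(z>.06)&(z<.16)&reg]
    for y0 in np.arange(.02,.23,.02):
        t=lv[abs(lv[:,1]-y0)<.003]
        if len(t): print(round(y0,2),"x",t[:,0].min().round(4),t[:,0].max().round(4),"z",t[:,2].max().round(4))
    e=(abs(z)<.004)&(abs(P[...,1]+.02)<.01); print("edge x",np.percentile(P[e][:,0],1))
```

```text
overhang 0.019 0.08501580213171325
w2 ((503.95660400390625, 135.61888122558594), (202.65008544921875, 116.20635986328125), 84.42588806152344) [[436.29998779296875, 40.400001525878906], [551.9000244140625, 29.100000381469727], [571.5999755859375, 230.8000030517578], [456.0, 242.10000610351562]]
cap flange (array([0.50260638, 0.08562921]), 0.03147501754760742, 821)
boss 274 [0.485  0.0628 0.0534] [0.5202 0.0994 0.0619]
0.04 x 0.487 0.5094 z 0.084
0.06 x 0.496 0.5059 z 0.0713
0.08 x 0.4968 0.5079 z 0.0747
0.1 x 0.496 0.513 z 0.0824
0.12 x 0.4994 0.5122 z 0.0908
0.14 x 0.5027 0.514 z 0.0975
0.16 x 0.5042 0.5158 z 0.1043
0.2 x 0.4971 0.5314 z 0.0721
edge x 0.12917615180375436
w3 ((528.3319091796875, 143.99185180664062), (223.13784790039062, 69.8575439453125), 84.57917785644531) [[483.0, 36.20000076293945], [552.5999755859375, 29.600000381469727], [573.5999755859375, 251.8000030517578], [504.1000061035156, 258.3999938964844]]
cap flange (array([0.502836  , 0.08577371]), 0.03104153251647949, 761)
boss 226 [0.4861 0.0638 0.0531] [0.5204 0.1019 0.062 ]
0.04 x 0.4878 0.5099 z 0.0833
0.06 x 0.4955 0.5062 z 0.0701
0.08 x 0.498 0.5083 z 0.074
0.1 x 0.4953 0.5127 z 0.082
0.12 x 0.5005 0.5121 z 0.0888
0.14 x 0.5027 0.5143 z 0.096
0.16 x 0.5057 0.5159 z 0.1032
0.18 x 0.506 0.5179 z 0.1109
0.2 x 0.4961 0.5321 z 0.1335
0.22 x 0.4973 0.537 z 0.1375
edge x 0.15094056277003526
```

```bash
cat >> h.py <<'E'
YS=np.array([.0951,.9955,0]); XS=np.array([.9955,-.0951,0]); SP=np.array([.5027,.0857,0]); PV=SP+.130*YS+[0,0,.116]
def knob(a): return PV-YS*(.185*np.cos(a)-.020*np.sin(a))+np.array([0,0,.185*np.sin(a)+.020*np.cos(a)])
def down(yaxis):
    y=np.array(yaxis,float); y/=np.linalg.norm(y); z=np.array([0,0,-1.]); return np.column_stack([np.cross(y,z),y,z])
def best(p,yax):
    """pick of the two equivalent half-turn orientations the one with the last joint nearer to middle"""
    c=[(abs(q[5]),i) for i,s in enumerate((1,-1)) if (q:=arm.ik(p,down(s*np.array(yax)))) is not None]
    if not c: raise RuntimeError("unreachable %s"%p)
    return down((1,-1)[min(c)[1]]*np.array(yax))
def st(m=""): print(m,"t",round(arm.get_time_s(),1),"p",np.round(arm.get_eef_pos(),4),"F",np.round(arm.get_force(),1),"w",round(arm.get_width(),4),"ff",np.round(arm.get_finger_force(),1))
E
python3 - <<'E'
from h import *
print(knob(-.35),knob(2.0))
R=best(knob(-.35),XS)
for a in np.arange(-.35,2.06,.2):
    q=arm.ik(knob(a),R); print(round(a,2),knob(a).round(3),None if q is None else np.round(q,2))
k=knob(-.35)
arm.move_ptp(k+[0,0,.15],R); st("above")
arm.gripper_to(.05); arm.move_l(k+[0,0,.001]); st("at")
arm.gripper_to(.0); st("grip")
arm.move_l(knob(-.25),v=.1); st("first")
c=cam("wrist"); save(c,"g.png")
E
```

```text
[0.49788395 0.03528598 0.07135136] [0.52411396 0.30985983 0.27589709]
-0.35 [0.498 0.035 0.071] [-0.08  0.42 -0.48  0.66  0.   -1.55]
-0.15 [0.497 0.03  0.108] [-0.09  0.37 -0.44  0.75  0.   -1.56]
0.05 [0.498 0.032 0.145] [-0.08  0.33 -0.4   0.85  0.   -1.56]
0.25 [0.498 0.042 0.181] [-0.06  0.3  -0.34  0.94  0.   -1.54]
0.45 [0.5   0.058 0.214] [-0.03  0.27 -0.27  1.02  0.   -1.51]
0.65 [0.502 0.081 0.244] [ 0.02  0.26 -0.21  1.1   0.   -1.46]
0.85 [0.505 0.109 0.268] [ 0.07  0.26 -0.14  1.16  0.   -1.41]
1.05 [0.508 0.141 0.286] [ 0.13  0.28 -0.08  1.22  0.   -1.34]
1.25 [0.511 0.176 0.298] [ 0.2   0.3  -0.01  1.26  0.   -1.28]
1.45 [0.515 0.213 0.302] [ 0.26  0.33  0.04  1.28  0.   -1.22]
1.65 [0.518 0.25  0.299] [ 0.32  0.37  0.09  1.29  0.   -1.15]
1.85 [0.522 0.285 0.288] [ 0.38  0.41  0.12  1.28  0.   -1.1 ]
2.05 [0.525 0.318 0.271] [ 0.43  0.45  0.14  1.26  0.   -1.05]
above t 10.9 p [0.4984 0.0353 0.2218] F [0.1 0.8 0.1] w 0.0853 ff 0.0
at t 12.5 p [0.4985 0.0352 0.073 ] F [-0.5 -0.3  0.4] w 0.05 ff 0.0
grip t 12.8 p [0.4962 0.0356 0.0728] F [-8.2  1.6  9.2] w 0.0209 ff 58.4
first t 13.2 p [0.4959 0.0323 0.0897] F [-4.7  2.7 -2.1] w 0.0211 ff 59.2
```

Run:
```python
from h import *
off=-.0022*XS
for a in np.arange(-.1,2.01,.15):
    arm.move_l(knob(a)+off,v=.2)
    if abs(a-.05)<.01 or a>1.6: st("%.2f"%a)
arm.move_l(knob(2.03)+off,v=.1); st("end")
arm.gripper_to(.06); st("open")
p=np.array(arm.get_eef_pos()); arm.move_l(p+[0,0,.08]); 
R0=np.array([[1.,0,0],[0,-1,0],[0,0,-1]])
arm.move_ptp([.40,.0,.40],R0); c=cam("wrist"); np.savez("w4.npz",**c); save(c,"w4.png"); st()
```

```text
0.05 t 13.8 p [0.4958 0.0325 0.1455] F [ 1.3  1.8 -2.3] w 0.0208 ff 60.0
1.70 t 17.0 p [0.5175 0.2586 0.2965] F [4.1 0.4 5.2] w 0.0213 ff 61.6
1.85 t 17.3 p [0.5201 0.2852 0.288 ] F [ 3.8 -0.4  7.9] w 0.0213 ff 63.9
2.00 t 17.6 p [0.5225 0.3103 0.2756] F [3.1 2.2 7.8] w 0.0208 ff 67.8
end t 17.8 p [0.5229 0.3146 0.2731] F [3.6 2.1 7.6] w 0.0209 ff 68.6
open t 18.3 p [0.5221 0.3146 0.2726] F [ 0.1 -0.9 -0.2] w 0.0599 ff 0.0
 t 22.4 p [4.001e-01 1.000e-04 4.000e-01] F [-0.5  0.1 -0.3] w 0.0604 ff 0.0
```

View pics/w4.png

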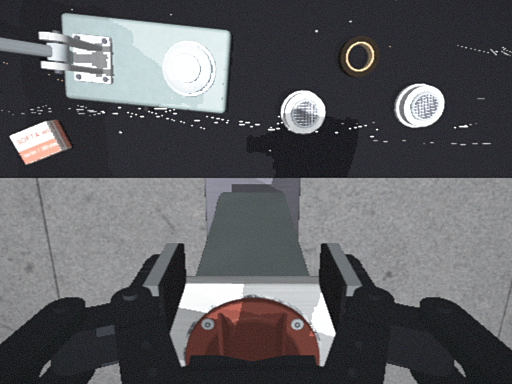

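The lever lies back by itself and the cap on the spigot is clear at (189,67). Next I'll measure the cap and lift it off.

Run:
```python
from h import *
c=dict(np.load("w4.npz")); P=cloud(c)
f=disc(P,(.503,.085),.040,.064,.05); b=disc(P,(.503,.085),.0525,.064,.05); print("flange",f,"boss",b)
print("A",disc(P,(.4447,-.073),.034,.049,.05),"B",disc(P,(.4542,-.2407),.026,.041,.05))
xy=f[0]
dst=np.array([.565,-.20])
R=best([*xy,.055],XS); 
arm.gripper_to(.085); arm.move_ptp([*xy,.16],R)
arm.move_l([*xy,.0555],v=.12); st("at")
arm.gripper_to(.0); st("grip")
p=np.array(arm.get_eef_pos()); arm.move_l(p+[0,0,.02],v=.05); st("lift"); arm.move_l(p+[0,0,.13],v=.2); st("up")
R2=best([*dst,.1],[0.5,1,0])
arm.move_ptp([*dst,.16],R2); arm.move_l([*dst,.0225+.004],v=.1); st("low")
arm.move_l([*dst,.0225],v=.03); st("down")
```

```text
flange (array([0.50256821, 0.08599033]), 0.031011491775512694, 1840) boss (array([0.5024838 , 0.08596632]), 0.017891311645507814, 638)
A (array([ 0.44452985, -0.07280088]), 0.027851827621459962, 1281) B (array([ 0.4548746 , -0.24092461]), 0.02855283546447754, 1300)
at t 27.4 p [0.5031 0.086  0.0561] F [0.6 0.5 0.5] w 0.0848 ff 0.0
grip t 27.8 p [0.5027 0.086  0.0569] F [-6.5  0.5 16.3] w 0.058 ff 60.2
lift t 28.4 p [0.5028 0.086  0.0771] F [ 0.6  0.2 -0.7] w 0.0578 ff 64.1
up t 29.1 p [0.5021 0.086  0.1859] F [-0.8  1.4 -1.2] w 0.0575 ff 64.2
low t 31.9 p [ 0.5655 -0.2002  0.0271] F [-0.5  0.1 -1. ] w 0.0574 ff 64.2
down t 32.2 p [ 0.5658 -0.2004  0.0232] F [ 0.9 -0.1  4.2] w 0.0579 ff 64.9
```

Run:
```python
from h import *
arm.gripper_to(.085); st("rel")
p=np.array(arm.get_eef_pos()); arm.move_l(p+[0,0,.12],v=.2)
R0=np.array([[1.,0,0],[0,-1,0],[0,0,-1]]); 
arm.move_ptp([.44,-.1,.40],R0); c=cam("wrist"); np.savez("w5.npz",**c); save(c,"w5.png"); st()
P=cloud(c)
print("cap",disc(P,(.565,-.2),.006,.030,.045),disc(P,(.565,-.2),.0185,.030,.045))
print("A",disc(P,(.4447,-.073),.034,.049,.05),"B",disc(P,(.4542,-.2407),.026,.041,.05),"C",disc(P,(.5904,-.062),.018,.033,.05))
print("seat spigot",disc(P,(.5026,.086),.0375,.046,.03))
```

```text
rel t 32.6 p [ 0.5649 -0.1999  0.0223] F [ 0.2 -0.7  0.3] w 0.085 ff 0.0
 t 35.7 p [ 0.44   -0.1001  0.3997] F [ 0.4 -0.  -0.5] w 0.0851 ff 0.0
cap (array([ 0.56114075, -0.19522049]), 0.038764137268066406, 1691) (array([ 0.55674121, -0.18979712]), 0.03188144302368164, 587)
A (array([ 0.44437375, -0.07296232]), 0.027915569305419923, 1192) B (array([ 0.45365622, -0.24097345]), 0.02810227584838867, 1195) C (array([ 0.62429553, -0.07009129]), 0.02771875762939453, 902)
seat spigot (array([0.50278293, 0.08583559]), 0.019903648376464845, 658)
```

View pics/w5.png

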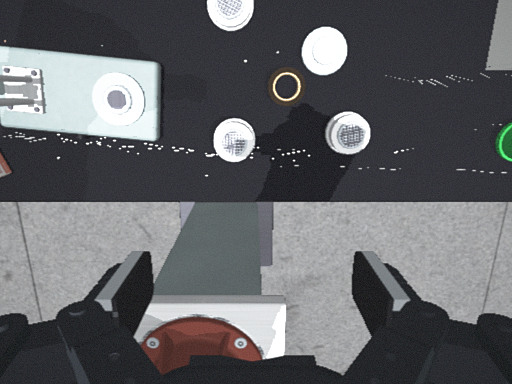

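The cap is aside at (325,50) and the spigot is empty at (118,98). The shallow sieve was knocked to (230,8), world (.624,-.070). The other two have not moved. I'll pick and nest sieve 38.

```bash
cat >> h.py <<'E'
R0=np.array([[1.,0,0],[0,-1,0],[0,0,-1]])
def pick(xy,zt,yax,hover=.16):
    R=best([*xy,zt],yax); arm.gripper_to(.085); arm.move_ptp([*xy,max(hover,zt+.08)],R); arm.move_l([*xy,zt],v=.15); st("at")
    arm.gripper_to(0.); st("grip"); z=arm.get_eef_pos()[2]
    p=np.array(arm.get_eef_pos()); arm.move_l([p[0],p[1],p[2]+.15],v=.2); st("up")
    return z
def lower(xy,zhome,yax,zclear):
    R=best([*xy,zhome],yax); arm.move_ptp([*xy,zclear],R); arm.move_l([*xy,zhome+.012],v=.15); st("near")
    for dz in np.arange(.010,-.0035,-.001):
        arm.move_l([*xy,zhome+dz],v=.03); F=np.array(arm.get_force()); p=arm.get_eef_pos()
        if F[2]>12: break
    print("stop dz",round(dz,4),"z-zhome",round(p[2]-zhome,4)); st("down")
def look(x,y,name,z=.42):
    arm.move_ptp([x,y,z],R0); c=cam("wrist"); np.savez(name+".npz",**c); save(c,name+".png"); return cloud(c)
E
python3 - <<'E'
from h import *
S=np.array([.5028,.0858])
z=pick([.4444,-.0729],.0245,[1,.9,0]); lower(S,z+.034,XS,.2)
E
```

```text
at t 38.9 p [ 0.4449 -0.0731  0.0251] F [ 0.2 -0.5  0.3] w 0.0847 ff 0.0
grip t 39.3 p [ 0.4449 -0.0731  0.0254] F [-2.5  0.2 11.1] w 0.0547 ff 61.3
up t 40.2 p [ 0.4443 -0.0729  0.1746] F [-0.4 -0.7 -1.8] w 0.0542 ff 63.4
near t 42.9 p [0.5034 0.0858 0.0721] F [ 0.2 -0.2 -1.2] w 0.0548 ff 63.3
stop dz -0.001 z-zhome 0.0
down t 45.9 p [0.5023 0.0862 0.0595] F [-9.   4.4 19.5] w 0.0548 ff 65.9
```

Run:
```python
from h import *
arm.gripper_to(.085); p=np.array(arm.get_eef_pos()); arm.move_l(p+[0,0,.12],v=.2)
P=look(.44,-.1,"w6"); 
print("stack",disc(P,(.5028,.0858),.066,.085,.045),"spig",disc(P,(.5028,.0858),.0755,.085,.045))
k=np.hypot(P[...,0]-.5028,P[...,1]-.0858)<.017; print("top z",np.percentile(P[k][:,2],[5,50,95]))
b=disc(P,(.4542,-.2407),.026,.041,.05); print(b,disc(P,(.624,-.07),.018,.033,.05))
z=pick(b[0],.0245,[-.4,1,0]); lower([.5028,.0858],z+.034+.038,XS,.24)
```

```text
stack (array([0.50359601, 0.0845401 ]), 0.028046777725219726, 1461) spig (array([0.50332953, 0.08429602]), 0.01996719169616699, 710)
top z [0.07692365 0.07835882 0.07982178]
(array([ 0.45393799, -0.24080539]), 0.02795448112487793, 1108) (array([ 0.62497211, -0.06996735]), 0.02776083564758301, 985)
at t 55.1 p [ 0.4544 -0.2411  0.0252] F [-0.1 -0.7  0.5] w 0.0854 ff 0.0
grip t 55.5 p [ 0.4544 -0.2411  0.0256] F [-1.3  1.3  8.9] w 0.0542 ff 61.6
up t 56.4 p [ 0.4538 -0.2407  0.1746] F [-0.5 -0.3 -2.4] w 0.054 ff 63.3
near t 58.7 p [0.5034 0.0856 0.1103] F [ 0.6  0.6 -0.6] w 0.0544 ff 63.3
stop dz -0.001 z-zhome 0.0
down t 61.7 p [0.503  0.0858 0.0976] F [-4.3 -0.5 14.3] w 0.0544 ff 65.2
```

Run:
```python
from h import *
arm.gripper_to(.085); p=np.array(arm.get_eef_pos()); arm.move_l(p+[0,0,.12],v=.2)
P=look(.46,-.08,"w7"); 
s=disc(P,(.5033,.0848),.1055,.115,.045); print("stack",disc(P,(.5028,.0858),.096,.115,.045),"spig",s)
k=np.hypot(P[...,0]-.5033,P[...,1]-.0848)<.017; print("top z",np.percentile(P[k][:,2],[5,50,95]))
b=disc(P,(.625,-.07),.018,.033,.05); print(b)
if b is not None and abs(b[1]-.028)<.001:
    z=pick(b[0],.0245,[1,.3,0]); lower(s[0],z+.034+.068,XS,.26)
```

```text
stack (array([0.50452936, 0.08325312]), 0.02798486328125, 1589) spig (array([0.50426343, 0.0831461 ]), 0.020114383697509765, 783)
top z [0.10686053 0.10829143 0.10967505]
(array([ 0.62505066, -0.06991839]), 0.027786334991455077, 1384)
at t 69.3 p [ 0.6258 -0.0701  0.0255] F [-0.7 -0.3 -0.6] w 0.0847 ff 0.0
grip t 69.7 p [ 0.6256 -0.0701  0.0258] F [-1.6 -0.9  8.3] w 0.054 ff 61.9
up t 70.6 p [ 0.6249 -0.0699  0.1746] F [ 0.4 -0.3 -1.7] w 0.0536 ff 63.2
near t 73.7 p [0.5049 0.0831 0.1405] F [ 0.3 -0.1 -2.1] w 0.0536 ff 63.2
stop dz -0.001 z-zhome -0.0
down t 76.7 p [0.5044 0.0832 0.1278] F [-4.   0.5 13.3] w 0.0537 ff 64.9
```

Run:
```python
from h import *
arm.gripper_to(.085); p=np.array(arm.get_eef_pos()); arm.move_l(p+[0,0,.12],v=.2)
P=look(.46,-.08,"w8"); 
s=disc(P,(.504,.084),.1275,.137,.045); print("stack",disc(P,(.504,.084),.118,.137,.045),"spig",s)
k=np.hypot(P[...,0]-.504,P[...,1]-.084)<.017; print("top z",np.percentile(P[k][:,2],[5,50,95]))
print(disc(P,(.565,-.2),.0195,.030,.03),disc(P,(.565,-.2),.008,.030,.034)); q=P[np.hypot(P[...,0]-.565,P[...,1]+.2)<.013]; print(np.percentile(q[:,2],[2,50,98]))
b=disc(P,(.565,-.2),.0195,.030,.03)
if abs(b[1]-.018)<.0015:
    z=pick(b[0],.0165,[.5,1,0]); lower(s[0],z+.034+.090,XS,.27)
```

```text
stack (array([0.505862  , 0.08206568]), 0.02798917007446289, 1771) spig (array([0.50833475, 0.08462601]), 0.02303483581542969, 863)
top z [0.12887234 0.13021214 0.13164911]
(array([ 0.56739551, -0.20001833]), 0.017869354248046875, 512) (array([ 0.56750806, -0.20012424]), 0.031141006469726562, 1484)
[0.02067719 0.0224944  0.02427388]
at t 85.1 p [ 0.568  -0.2003  0.0174] F [0.1 0.4 0.3] w 0.085 ff 0.0
grip t 85.5 p [ 0.568  -0.2003  0.0182] F [-3.2  1.9 11.7] w 0.0586 ff 62.1
up t 86.4 p [ 0.5674 -0.1999  0.167 ] F [-0.5  0.1 -1.7] w 0.0588 ff 64.4
near t 88.7 p [0.5089 0.0845 0.1548] F [-0.3 -0.4 -1.6] w 0.0585 ff 64.4
stop dz 0.003 z-zhome 0.0042
down t 90.7 p [0.5086 0.0847 0.1464] F [-4.1  0.3 14.1] w 0.0584 ff 66.0
```

The spigot centre in that fit was contaminated (radius 23 mm), so the cap stopped 4 mm short of home. I'll raise it and retry at the body-based centre.

Run:
```python
from h import *
p=np.array(arm.get_eef_pos()); zh=.0182+.124
arm.move_l([p[0],p[1],zh+.014],v=.05); arm.move_l([.5050,.0828,zh+.014],v=.05); st()
lower([.5050,.0828],zh,XS,zh+.016)
```

```text
t 91.3 p [0.5045 0.0827 0.1559] F [-1.4 -0.2 -1.3] w 0.0588 ff 64.4
near t 91.8 p [0.5047 0.0828 0.1538] F [ 0.1  0.1 -1.3] w 0.0582 ff 64.4
stop dz -0.001 z-zhome -0.0
down t 94.8 p [0.5051 0.0829 0.1422] F [-3.9  2.2 13.4] w 0.0589 ff 65.9
```

Home. I'll release and check the stack's height and level from two cameras.

Run:
```python
from h import *
arm.gripper_to(.085); p=np.array(arm.get_eef_pos()); arm.move_l(p+[0,0,.12],v=.2)
P=look(.44,-.10,"w9",.46); st()
print("flange",disc(P,(.505,.083),.134,.156,.045),"boss",disc(P,(.505,.083),.1425,.156,.03))
for r in (.015,.029):
  k=(np.hypot(P[...,0]-.505,P[...,1]-.083)<r)&(P[...,2]>.12); print("z",np.percentile(P[k][:,2],[5,50,95]))
k=(np.hypot(P[...,0]-.505,P[...,1]-.083)<.015)&(P[...,2]>.12);q=P[k];print("slope",np.linalg.lstsq(np.c_[q[:,:2],np.ones(len(q))],q[:,2],rcond=None)[0])
c=cam("side"); cc=c["img"][190:290,180:290]; a=c0=cv2.resize(cc[:,:,::-1],None,fx=4,fy=4,interpolation=cv2.INTER_CUBIC)
b=cv2.imread("pics/w9.png")[:200]; b=cv2.resize(b,(360,400//2)); b=cv2.copyMakeBorder(b,0,200,0,0,cv2.BORDER_CONSTANT); cv2.imwrite("pics/st.png",np.hstack([a,b]))
```

```text
t 99.5 p [ 0.44   -0.0999  0.4599] F [-1.  -0.   0.2] w 0.0851 ff 0.0
flange (array([0.50625568, 0.08102819]), 0.03151698303222656, 1951) boss (array([0.50620724, 0.0806471 ]), 0.01808180046081543, 696)
z [0.14525834 0.14678952 0.14806937]
z [0.13713424 0.13964794 0.14775834]
slope [-0.00152074  0.00339816  0.14724295]
```

View pics/st.png

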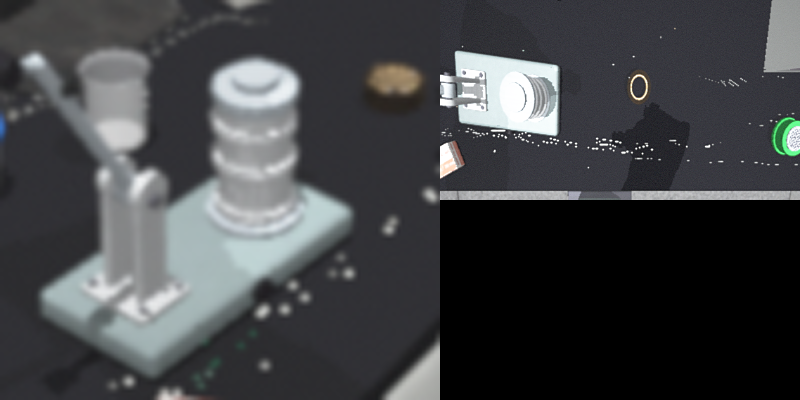

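The stack is complete and level: cap top z ≈ .147 against .146 nominal, the cap at (255,85), the lever still back. Now the lever comes down.

Run:
```python
from h import *
off=-.0022*XS; k=knob(2.09)+off; R=best(k,XS)
arm.gripper_to(.055)
arm.move_ptp(k+[0,0,.13],R); arm.move_l(k+[0,0,.002],v=.15); st("at")
arm.gripper_to(0.); st("grip")
if arm.get_width()<.017: raise SystemExit("missed")
for a in np.r_[np.arange(1.95,.5,-.15),.45,.40]:
    arm.move_l(knob(a)+off,v=.15 if a>.6 else .06)
    if a>1.9 or a<1: st("%.2f"%a)
for a in np.arange(.39,.33,-.01):
    arm.move_l(knob(a)+off,v=.03); 
    F=arm.get_force(); print(round(a,2),np.round(F,1))
    if F[2]>8: break
st()
arm.gripper_to(.055); st("rel")
p=np.array(arm.get_eef_pos()); arm.move_l(p+[0,0,.12],v=.15)
arm.move_ptp([.36,-.15,.42],R0); arm.dwell(2); 
c=cam("side"); P=cloud(c); a=cv2.resize(c["img"][190:290,180:290][:,:,::-1],None,fx=4,fy=4,interpolation=cv2.INTER_CUBIC); cv2.imwrite("pics/fin.png",a)
c=cam("scene"); save(c,"scene9.png"); st()
```

```text
at t 104.1 p [0.5237 0.3241 0.2697] F [-0.1  0.8  0.4] w 0.0553 ff 0.0
grip t 104.5 p [0.5239 0.3241 0.2696] F [ 2.5 -0.8  5.2] w 0.0211 ff 59.3
1.95 t 104.8 p [0.5219 0.3031 0.2818] F [1.6 6.2 8.6] w 0.0209 ff 60.1
0.90 t 107.1 p [0.5038 0.1164 0.2728] F [ 5.4 -0.3  2.1] w 0.0215 ff 69.6
0.75 t 107.5 p [0.5016 0.094  0.2561] F [6.  0.1 1.9] w 0.0207 ff 74.0
0.60 t 107.8 p [0.4997 0.0745 0.2362] F [4.7 0.4 0.7] w 0.0209 ff 77.8
0.45 t 108.4 p [0.4982 0.0585 0.2137] F [ 6.1  2.7 -1.6] w 0.0211 ff 81.4
0.40 t 108.7 p [0.4977 0.0535 0.2056] F [6.  1.6 0.1] w 0.0206 ff 82.1
0.39 [6.7 2.3 0.5]
0.38 [5.7 1.4 0.6]
0.37 [6.2 1.4 2.1]
0.36 [5.9 0.8 0.7]
0.35 [5.5 1.2 2.4]
0.34 [ 6.6  0.9 -0.1]
 t 110.2 p [0.4972 0.0485 0.1958] F [ 6.6  0.9 -0.1] w 0.021 ff 83.0
rel t 110.7 p [0.4964 0.0482 0.1962] F [-1.2  0.5  0.1] w 0.0556 ff 0.0
 t 117.1 p [ 0.36 -0.15  0.42] F [-0.9  0.2 -0.6] w 0.0547 ff 0.0
```

View pics/fin.png

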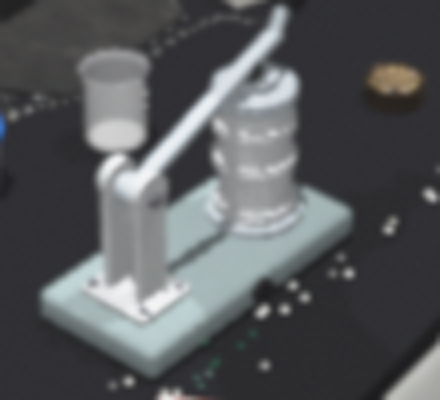

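The lever lies over the cap, and its foot sits over the boss near (265,75). I'll check the settled lever angle, the stack and the bystanders before handing in.

Run:
```python
from h import *
for i in range(2):
    P=look(.42+.02*i,-.02,"w10",.46)
    print("flange",disc(P,(.505,.082),.134,.144,.045))
    q=P[(P[...,2]>.152)&(P[...,2]<.24)&(P[...,0]>.44)&(P[...,0]<.56)&(P[...,1]>0)&(P[...,1]<.2)]
    d=(q[:,:2]-PV[:2])@-YS[:2]
    for x in (.05,.08,.11,.14): t=q[abs(d-x)<.004]; print(x,len(t),"z",np.median(t[:,2]).round(4) if len(t) else None, "lat",((t[:,:2]-PV[:2])@XS[:2]).mean().round(4) if len(t) else None)
    kn=q[d>.165]; print("knob d",d.max().round(4),"z",kn[:,2].max().round(4), "expected",((knob(.3536)-PV)[:2]@-YS[:2]+.011).round(4),(knob(.3536)[2]+.011).round(4))
    arm.dwell(.5)
save(cam("side"),"side_end.png")
st()
```

```text
flange (array([0.50644141, 0.080901  ]), 0.030851551055908203, 924)
0.05 0 z None lat None
0.08 26 z 0.1525 lat -0.0001
0.11 62 z 0.1631 lat -0.0001
0.14 71 z 0.174 lat -0.0005
knob d 0.177 z 0.2131 expected 0.1776 0.2098
flange (array([0.50633304, 0.08087216]), 0.030945268630981446, 884)
0.05 0 z None lat None
0.08 23 z 0.1526 lat -0.0002
0.11 62 z 0.1632 lat -0.0001
0.14 73 z 0.1741 lat -0.0
knob d 0.1771 z 0.2136 expected 0.1776 0.2098
 t 119.1 p [ 0.4399 -0.02    0.4601] F [ 0.6 -0.   0.6] w 0.0549 ff 0.0
```

View pics/side_end.png

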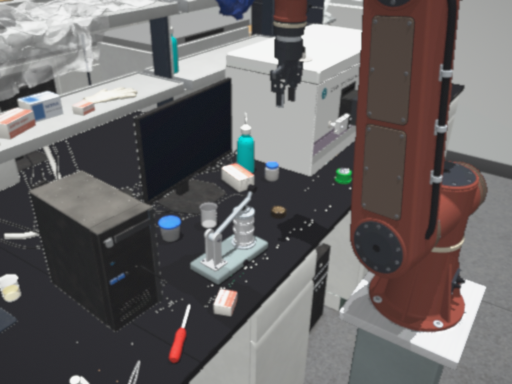

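The lever slope gives about 0.345 rad against 0.354 expected for a foot resting on the cap, and it didn't move between looks. The shaker is at (230,250) with all sieves nested, and the bystanders are where they were.

```bash
python3 -c "
from bench import arm
print(arm.sign_off())"
```

```text
the job is handed in; nothing more can be done
None
```

The job is handed in: sieves 38, 30 and 22 (the only ones there) are nested on the spigot, the end cap is fully home on top, the lever's foot rests on the cap, and the other things on the worktop are where they were.

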